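# Transfer the biscuit-cutter hanger to the storage rail and park it in its catch

## Robot

A 7-joint arm with a two-finger parallel gripper is mounted at the origin on the work surface; the furniture and walls round the work are solid. World frame = base frame: x ahead of the robot, y to its left, z up, the work surface at z = 0. Lengths are in m, angles in degrees, forces in N, time in s.
With the tool pointing down it reaches from about 0.35 to 0.9 m from the base axis. Payload 19.9 kg.
Tool frame: the origin (TCP) lies at the very end of the fingers, on their centre line; the grasp point (between the pads) lies 19 mm behind it; z points along the fingers, y is the line along which they close (so a half turn about z gives the same grasp; the last joint's range is limited). The gripper opens to 85 mm and grips with 20 to 120 N. Pads are 22 mm wide; open, the fingers measure 114 mm over their backs; the gripper's body (76 mm by 85 mm) begins 54 mm behind the grasp point. The pads swing forward as they close: fully open they stand 13 mm farther back than shut.
Start: joints at [-76.805, 23.915, -0.59, 92.452, 0.269, 63.638, -3.037], TCP at [0.168, 0.602, 0.231] pointing down, gripper open.
Joint ranges: [-161.28, 161.28], [-22.2, 115.67], [-73.04, 71.86], [3.21, 147.25], [-68.34, 248.33], [10.77, 114.83], [-161.83, 161.83]. Speed limits (degrees/s): [108.29, 108.29, 136.94, 136.94, 172.46, 172.46, 172.46].

## Interface

Orientations are given as a 3x3 rotation matrix whose columns are the frame's x, y, z axes.
In Python, from workcell import observe, read_camera, get_calibration, close_job gives the robot as it stands. The module is installed in compiled form; this text tells all that it offers.
- The arm moves only by the shell command python3 -m handwheel 'ROWS' [OPENING] [FORCE]. ROWS is JSON, a list of rows, each an object of numbers: "x", "y", "z": the shift along the tool's x, y, z in mm; "turn": the turn about the tool's z in rad. In form: [{"x": .., "y": .., "z": .., "turn": ..}, ...]. A call has 1 to 20 rows; each row is the pose to reach, as a shift and turn from the pose commanded when the call began, along the tool's axes at that moment; what a row does not reach only later rows make up. A row lasts 1/10 s, in which the tool goes at most 50 mm and 8.59 degrees, less where a joint would pass 70% of its speed; a pose out of reach is approached as far as the arm can. A call with a gripper value outside its range is refused whole. OPENING is the finger opening in mm, from 0 to 85.4, set as the call begins (- or left out, the last holds). The fingers move at their own pace and stop on an object; FORCE is the grip in N (left out, the last holds). Time passes only in rows, so rows that repeat a pose let the fingers close. It gives the time, the measured TCP pose, the force, the opening and the grip force at its end, in the units of the state.
- observe(): the state, without advancing time (a new reading comes with each control period).
- read_camera(name): name is "side" or "top"; returns (picture, depth): 480x640x3 uint8, red, green, blue; 480x640 float32, m along the optical axis (not along the pixel's ray), 0 where there is no reading.
- get_calibration(name): a dict with "fx", "fy", "cx", "cy" (pixels), "position" and "orientation" of the camera in the world. Camera axes: x right, y up, looking along -z (the intrinsics and any distortion apply to the point x, -y, -z); pixel columns grow to the right and rows downward; lengths in m; the calibration is good to about 2 mm. A picture is of the moment at which its call begins. get_calibration takes no time and is no camera call.
- close_job(): hands the job in; it is judged then, once.
The state is a dict: "time": time; "qpos": joint angles; "joint_vel": joint speeds; "tau": joint torques, N m; "tcp_pos": TCP position; "ee_rot": TCP orientation; "ft_force": force on the tool from outside, world axes, zero at the start; "wrist_torque": the same for the moment, N m; "width": finger opening in m; "grip_force": force on a finger pad.
Only numpy, scipy, OpenCV 4.12 (cv2) and the standard library are available. Lean on these libraries where they do the work, as an engineer would, in place of code of your own. Each camera call takes 0.05 s, during which the arm holds its last target. There are 200 camera calls.

## Task

Slide the blue hanger with the biscuit cutter along the drying rail up to the red end stop next to the storage rail, lift it over that stop and set it down gently on the open near end of the storage rail. Then slide it gently along the storage rail until it clicks past the sprung brass roller of the parking catch and stays there by itself, lightly pressing the sprung buffer but without ramming the buffer to its end. Do not drop or tip the hanger, and leave the mug, the lemon and the spice jar where they are.

Things in the scene. Friction and masses are not known exactly. Their poses are not given: they have to be found in the camera images.
- drying_top (a point): Drying rail (fixed): upright steel flat bar, 8 mm thick (x), 22 mm high, 200 mm long, on two posts over a wooden foot. The point is the middle of its top edge, 160 mm above the table. Its y axis runs along the rail toward the storage rail, z up. A red stop closes each end.
- drying_stop (a point): Top centre of the red end stop next to the storage rail: 8 mm long along the rail, 16 mm wide, standing 18 mm above the rail's top edge. A hanger touching it has its tab point 24 mm before this point.
- storage_top (a point): Storage rail (fixed): the same 8 mm bar, 240 mm long, almost in line with the first. The point is the middle of its top edge, 160 mm above the table; y runs along it away from the drying rail. A grey parking catch is clamped on its far half, its roller axis anywhere from y = 0 to 50 mm: that place is not measured, find it by feel. Its block stands 22 mm above the rail's top edge.
- storage_end (a point): Near, open end of the storage rail (no stop), middle of its top edge, 120 mm from the rail's middle. Axes as the storage rail's. The first 100 mm of rail from here are free. The gap to the drying rail is about 15 to 40 mm.
- hanger_tab (a point): Blue hanger (loose, 0.2 kg): saddle 40 mm long (y) astride the rail, grip tab on top 12 mm thick (x), 30 mm long. The point is the tab's middle, 30 mm above the rail's top edge when riding; tab from 20 mm below to 22 mm above it. Axes as the rail's. Cheeks (slot 10.4 mm, flared mouth) reach 23 mm below the rail top: raise it 41 mm or more to clear a stop. A 57 mm cutter hangs in front (-x).
- hanger_rib (a point): Crest of the rounded rib on the hanger's +x cheek (3 mm proud, 4 mm radius), 14 mm ahead of the tab point along y. The catch's brass roller (12 mm diameter, upright, sprung toward the rail with 3 to 6 N, on the rail's +x side) snaps in behind it. The rib meets the roller 8 mm before its axis, where the push rises from a few N to 8 to 15 N; 15 mm further on it has clicked in and the push drops.
- buffer (a joint): How far the catch's sprung buffer (black rubber face over the rail, 8 mm beyond the roller's axis) is pressed in, in m: 0 free, about 0.005 with the hanger parked in the catch, 0.018 at its hard end. Spring about 250 N/m. It is first touched shortly before the roller clicks in.
- mug_mid (a point): dark enamel mug, 88 x 112 x 80 mm, bystander; point half-way up
- lemon_mid (a point): yellow lemon, 71 x 53 x 51 mm, bystander; point half-way up
- jar_mid (a point): spice jar with a red cap, 45 mm across and 106 mm high, bystander; point half-way up

How it is judged:
By the outcome, as a careful person would: the job done as asked, in the order asked, and still so for the second after the job is handed in, with the robot touching nothing.
It also fails if it takes over 72 s, if anything falls off the work surface, if the arm or the gripper's body presses on something with over 40 N, if the wrist force passes 120 N, or if a joint passes its speed limit or range.

## Working session

There is one attempt and no reset: what is moved stays moved. The work goes in short steps, Python scripts to look and compute and a shell command to move; the robot and the scene stay as the last step left them, time stands still between calls to the robot, and variables do not carry over. Pictures are saved under pics/ and viewed, at most 10 in all, crops included, and the job is handed in when it is done.

```bash
mkdir -p pics; python3 - <<'E'
from workcell import *
import cv2,numpy as np
o=observe();print({k:np.round(v,3).tolist() for k,v in o.items()})
for n in("side","top"):
    p,d=read_camera(n);cv2.imwrite(f"pics/{n}0.png",p[:,:,::-1]);np.savez(f"{n}0.npz",p=p,d=d)
    c=get_calibration(n);print(n,{k:np.round(v,4).tolist() if not isinstance(v,str) else v for k,v in c.items()})
E
```

```text
{'time': 0.0, 'qpos': [-76.808, 23.947, -0.593, 92.487, 0.27, 63.639, -3.036], 'joint_vel': [0.067, -0.024, -0.026, 0.029, 0.091, -0.078, -0.011], 'tau': [-0.0, -86.446, 0.678, -43.488, 0.019, 0.007, -0.0], 'tcp_pos': [0.168, 0.602, 0.231], 'ee_rot': [[-0.963, 0.268, -0.0], [0.268, 0.963, -0.001], [-0.0, -0.001, -1.0]], 'ft_force': [-0.88, 0.233, 0.285], 'wrist_torque': [-0.027, -0.026, 0.019], 'grip_force': 0.0, 'width': 0.085}
side {'fx': 570.8782, 'fy': 570.8782, 'cx': 318.2255, 'cy': 235.6352, 'position': [0.191, -0.6039, 0.6174], 'orientation': [[0.893, 0.2542, -0.3715], [-0.4501, 0.5011, -0.7391], [-0.0017, 0.8272, 0.5618]]}
top {'fx': 580.8303, 'fy': 580.8303, 'cx': 323.6722, 'cy': 243.1538, 'position': [0.3001, -0.0041, 1.2789], 'orientation': [[-0.0238, 0.9831, -0.1816], [-0.9997, -0.0237, 0.003], [-0.0013, 0.1816, 0.9834]]}
```

View pics/side0.png

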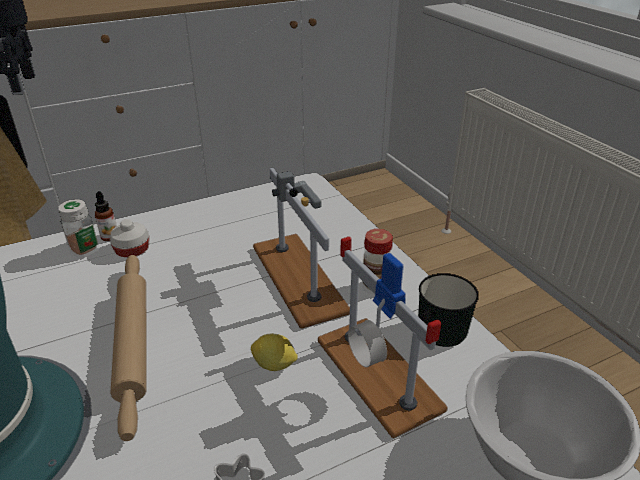

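View pics/top0.png

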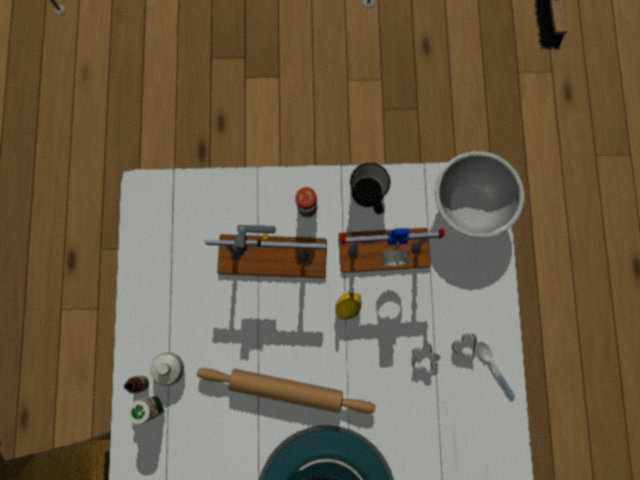

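The side view shows the blue tab at about (392,275), the red stops at (346,246) and (433,331), the storage rail's open end at (326,243), the catch block at (286,183) and the brass roller at (305,201). In the top view the tab is at (398,236), the stops at (343,239) and (441,233), and the storage rail's near end at about (326,246).

```bash
cat > h.py <<'E'
import numpy as np,cv2
from workcell import *
def cal(n):
    c=get_calibration(n);return c,np.array(c["position"]),np.array(c["orientation"])
def cloud(n,d):
    c,P,R=cal(n);v,u=np.mgrid[:480,:640]
    X=np.stack([(u-c["cx"])/c["fx"]*d,-(v-c["cy"])/c["fy"]*d,-d],-1);return X@R.T+P
def ray(n,u,v):
    c,P,R=cal(n);r=R@np.array([(u-c["cx"])/c["fx"],-(v-c["cy"])/c["fy"],-1]);return P,r
def plane(n,u,v,z):
    P,r=ray(n,u,v);return P+r*(z-P[2])/r[2]
def tri(a,b):
    (P,r),(Q,s)=ray("side",*a),ray("top",*b)
    k=np.linalg.lstsq(np.stack([r,-s],1),Q-P,rcond=None)[0];A,B=P+k[0]*r,Q+k[1]*s
    return (A+B)/2,np.linalg.norm(A-B)
def masks(p):
    h=cv2.cvtColor(p,cv2.COLOR_RGB2HSV);H,S,V=[h[...,i].astype(int) for i in range(3)]
    return {"red":((H<6)|(H>174))&(S>170)&(V>70),"blue":(H>105)&(H<130)&(S>150)&(V>50)}
def blobs(m,amin=12):
    n,l,s,c=cv2.connectedComponentsWithStats(m.astype(np.uint8));return [(s[i].tolist(),c[i].round(1).tolist(),l==i) for i in range(1,n) if s[i][4]>=amin]
E
python3 - <<'E'
from h import *
np.set_printoptions(precision=4,suppress=True)
for n in("side","top"):
    z=np.load(n+"0.npz");p,d=z["p"],z["d"];X=cloud(n,d)
    for k,m in masks(p).items():
        for s,c,l in blobs(m):
            q=X[l&(d>0)];print(n,k,s,c,"med",np.median(q,0),"zmax",np.percentile(q[:,2],[2,98]),"tops",np.median(q[q[:,2]>np.percentile(q[:,2],97)-.006],0))
    # rail top
    g=(d>0)&(X[...,2]>.152)&(X[...,2]<.168)&(X[...,0]>.4)&(X[...,0]<.8)&(abs(X[...,1])<.4)
    hs=cv2.cvtColor(p,cv2.COLOR_RGB2HSV);g&=hs[...,1]<60
    for s,c,l in blobs(g,8):
        q=X[l];m=np.median(q,0);w=np.linalg.svd(q-q.mean(0))[2][0];t=(q-q.mean(0))@w
        print(n,"rail",s,c,q.mean(0),"dir",w,"t",t.min(),t.max(),q[t.argmin()],q[t.argmax()])
E
```

```text
side red [342, 237, 9, 20, 111] [345.7, 244.4] med [ 0.5121 -0.0486  0.1677] zmax [0.1531 0.1775] tops [ 0.5124 -0.0481  0.1747]
side red [140, 240, 8, 9, 28] [144.8, 245.0] med [0.2925 0.305  0.0166] zmax [0.007  0.0215] tops [0.2916 0.3029 0.0184]
side red [381, 240, 11, 13, 71] [387.1, 246.1] med [0.6202 0.0068 0.0953] zmax [0.0859 0.1039] tops [0.6205 0.0074 0.1011]
side red [85, 242, 7, 4, 15] [88.1, 243.3] med [0.1998 0.3433 0.0246] zmax [0.0214 0.0278] tops [0.1998 0.3432 0.0252]
side red [426, 320, 15, 24, 237] [433.4, 330.8] med [ 0.5188 -0.2402  0.1663] zmax [0.1496 0.1774] tops [ 0.5196 -0.2394  0.1753]
side blue [373, 253, 32, 65, 1181] [389.6, 284.7] med [ 0.5119 -0.1596  0.1721] zmax [0.1382 0.2108] tops [ 0.5147 -0.1558  0.2096]
side rail [270, 168, 8, 11, 50] [273.4, 172.1] [0.5141 0.2099 0.1571] dir [-0.125  -0.9918  0.0269] t -0.014893514449137626 0.019043091779584354 [0.5142 0.225  0.1579] [0.5108 0.1911 0.1554]
side rail [272, 181, 57, 62, 789] [303.7, 203.2] [0.5157 0.0943 0.1576] dir [-0.1474 -0.989  -0.0109] t -0.07436976316412336 0.10844368872681896 [0.5418 0.
[... 1795 characters left out ...]
0.1599] dir [-0.0737 -0.9973 -0.0018] t -0.029368591948298526 0.028665090704001302 [0.5133 0.2275 0.1567] [0.5107 0.1695 0.1632]
top rail [260, 241, 67, 8, 307] [293.4, 245.0] [0.5044 0.0517 0.16  ] dir [-0.0642 -0.9979 -0.0011] t -0.0653366931695485 0.06380218161120145 [0.5132 0.1166 0.1645] [ 0.5014 -0.012   0.1575]
top rail [245, 244, 12, 3, 16] [250.9, 244.8] [0.5065 0.1346 0.162 ] dir [-0.0324  0.9992 -0.0221] t -0.010703553174772298 0.010907351997138331 [0.5068 0.124  0.1679] [0.5035 0.1456 0.167 ]
top rail [236, 248, 10, 8, 23] [240.1, 250.7] [0.4959 0.1562 0.1591] dir [-0.2863  0.9137 -0.2884] t -0.011158152545974256 0.0073614650802188535 [0.5005 0.1463 0.1617] [0.4999 0.1646 0.1563]
```

```bash
python3 -m handwheel '[{"x":0,"y":0,"z":-50,"turn":0},{"x":-60,"y":-70,"z":-60,"turn":0.14},{"x":-90,"y":-105,"z":-60,"turn":0.28},{"x":-120,"y":-140,"z":-60,"turn":0.42},{"x":-150,"y":-175,"z":-60,"turn":0.56},{"x":-180,"y":-210,"z":-60,"turn":0.70},{"x":-210,"y":-250,"z":-60,"turn":0.84},{"x":-240,"y":-285,"z":-60,"turn":0.98},{"x":-270,"y":-320,"z":-60,"turn":1.12},{"x":-300,"y":-355,"z":-60,"turn":1.264},{"x":-330,"y":-390,"z":-60,"turn":1.264},{"x":-360,"y":-425,"z":-60,"turn":1.264},{"x":-390,"y":-460,"z":-60,"turn":1.264},{"x":-420,"y":-495,"z":-60,"turn":1.264},{"x":-450,"y":-530,"z":-60,"turn":1.264},{"x":-480,"y":-565,"z":-60,"turn":1.264},{"x":-510,"y":-600,"z":-60,"turn":1.264},{"x":-530,"y":-624,"z":-60,"turn":1.264},{"x":-537,"y":-632,"z":-60,"turn":1.264},{"x":-537,"y":-632,"z":-60,"turn":1.264}]' 45 30; python3 -c "
from h import *;o=observe();print(o['qpos'],o['tcp_pos'],o['ee_rot'])"
```

```text
time: 2.1
tcp_pos: [0.5153, -0.1521, 0.2909]
ee_rot: [[-0.033, 0.999, -0.001], [0.999, 0.033, -0.001], [-0.001, -0.001, -1.0]]
ft_force: [-0.4, -0.6, -0.3]
width: 0.0449
grip_force: 0.0
[-25.97273867  15.38863142  47.13561819 102.01983454 -12.03965528
  67.86141878  26.59738701] [ 0.51530801 -0.15214817  0.29087686] [[-3.27408213e-02  9.99463315e-01 -1.05854846e-03]
 [ 9.99463395e-01  3.27397481e-02 -1.01575260e-03]
 [-9.80550855e-04 -1.09123701e-03 -9.99998924e-01]]
```

```bash
python3 -m handwheel '[{"x":0,"y":1,"z":20,"turn":0},{"x":1,"y":1,"z":45,"turn":0},{"x":1,"y":1,"z":65,"turn":0},{"x":1,"y":1,"z":80,"turn":0},{"x":1,"y":1,"z":90,"turn":0},{"x":1,"y":1,"z":100,"turn":0},{"x":1,"y":1,"z":107,"turn":0},{"x":1,"y":1,"z":111,"turn":0},{"x":1,"y":1,"z":111,"turn":0}]'; python3 - <<'E'
from h import *
p,d=read_camera("side");cv2.imwrite("pics/s1.png",cv2.resize(p[180:360,280:500,::-1],None,fx=3,fy=3,interpolation=2))
E
```

```text
time: 3.0
tcp_pos: [0.5163, -0.1499, 0.1801]
ee_rot: [[-0.035, 0.999, -0.0], [0.999, 0.035, -0.0], [-0.0, -0.0, -1.0]]
ft_force: [0.5, -0.7, -0.4]
width: 0.0447
grip_force: 0.0
```

View pics/s1.png

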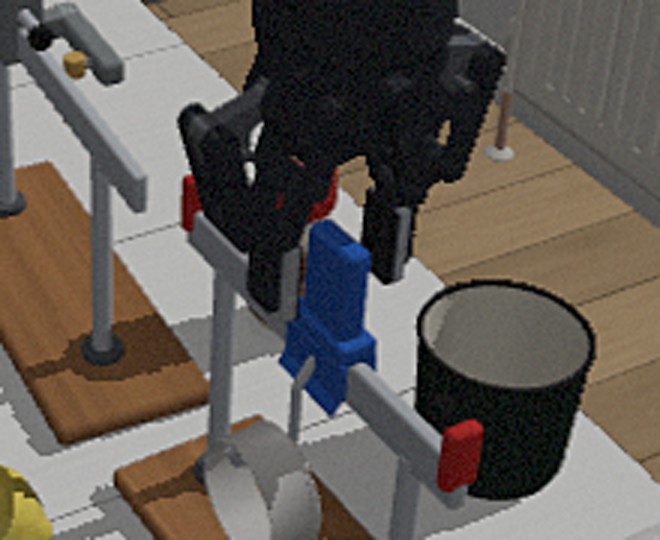

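The fingers straddle the blue tab, whose top is at crop (340,240); it sits centred between them, with the pads perhaps a little toward +y. I'll check the tab's y extent from the clouds.

```bash
python3 - <<'E'
from h import *
np.set_printoptions(precision=4,suppress=True)
for n in("side","top"):
    z=np.load(n+"0.npz");X=cloud(n,z["d"]);m=masks(z["p"])["blue"]&(z["d"]>0)
    for lo,hi in((.18,.2),(.205,.22),(.15,.172)):
        q=X[m&(X[...,2]>lo)&(X[...,2]<hi)]
        if len(q)>5: print(n,lo,len(q),"x",np.percentile(q[:,0],[3,50,97]),"y",np.percentile(q[:,1],[3,50,97]))
    v,u=np.nonzero(m); 
    print([plane(n,a,b,.212) for a,b in ((u[v==v.min()].mean(),v.min()),)])
E
```

```text
side 0.18 245 x [0.5109 0.5124 0.5199] y [-0.1687 -0.1595 -0.1417]
side 0.205 171 x [0.5113 0.5149 0.5206] y [-0.1678 -0.1555 -0.1406]
side 0.15 408 x [0.508  0.51   0.5247] y [-0.1734 -0.1621 -0.1361]
[array([ 0.518 , -0.1424,  0.212 ])]
top 0.18 8 x [0.5108 0.5125 0.5179] y [-0.1655 -0.1382 -0.1375]
top 0.205 86 x [0.5112 0.5159 0.5206] y [-0.1649 -0.1519 -0.1391]
top 0.15 39 x [0.5076 0.51   0.5236] y [-0.1715 -0.1444 -0.1335]
[array([ 0.5206, -0.154 ,  0.212 ])]
```

```bash
python3 -m handwheel '[{"x":-3,"y":0,"z":0,"turn":0},{"x":-3,"y":0,"z":0,"turn":0}]'; python3 -m handwheel '[{"x":0,"y":0,"z":0,"turn":0},{"x":0,"y":0,"z":0,"turn":0},{"x":0,"y":0,"z":0,"turn":0},{"x":0,"y":0,"z":0,"turn":0},{"x":0,"y":0,"z":0,"turn":0},{"x":0,"y":0,"z":0,"turn":0},{"x":0,"y":0,"z":0,"turn":0},{"x":0,"y":0,"z":0,"turn":0}]' 0 40
```

```text
time: 3.25
tcp_pos: [0.5167, -0.1534, 0.1807]
ee_rot: [[-0.035, 0.999, 0.001], [0.999, 0.035, -0.0], [-0.0, 0.001, -1.0]]
ft_force: [-0.3, 0.6, -0.6]
width: 0.0449
grip_force: 0.0
time: 4.05
tcp_pos: [0.5166, -0.1529, 0.1805]
ee_rot: [[-0.035, 0.999, 0.0], [0.999, 0.035, 0.0], [0.0, 0.0, -1.0]]
ft_force: [-1.9, -0.1, 4.7]
width: 0.0115
grip_force: 42.3
```

```bash
python3 -m handwheel '[{"x":2,"y":0,"z":-0.4,"turn":0},{"x":6,"y":0,"z":-0.4,"turn":0},{"x":12,"y":0,"z":-0.4,"turn":0},{"x":18,"y":0,"z":-0.4,"turn":0},{"x":24,"y":0,"z":-0.4,"turn":0},{"x":30,"y":0,"z":-0.4,"turn":0},{"x":36,"y":0,"z":-0.4,"turn":0},{"x":42,"y":0,"z":-0.4,"turn":0},{"x":48,"y":0,"z":-0.4,"turn":0},{"x":54,"y":0,"z":-0.4,"turn":0},{"x":60,"y":0,"z":-0.4,"turn":0},{"x":65,"y":0,"z":-0.4,"turn":0},{"x":69,"y":0,"z":-0.4,"turn":0},{"x":72,"y":0,"z":-0.4,"turn":0},{"x":74,"y":0,"z":-0.4,"turn":0},{"x":76,"y":0,"z":-0.4,"turn":0},{"x":76,"y":0,"z":-0.4,"turn":0}]'
```

```text
time: 5.75
tcp_pos: [0.5138, -0.0768, 0.1807]
ee_rot: [[-0.035, 0.999, -0.0], [0.999, 0.035, -0.0], [-0.0, -0.0, -1.0]]
ft_force: [0.2, 0.7, -2.9]
width: 0.0111
grip_force: 41.3
```

```bash
python3 -m handwheel '[{"x":1,"y":0,"z":0,"turn":0},{"x":2,"y":0,"z":0,"turn":0},{"x":3,"y":0,"z":0,"turn":0},{"x":4,"y":0,"z":0,"turn":0},{"x":4,"y":0,"z":0,"turn":0}]'; python3 - <<'E'
from h import *
for n in("side","top"):
    p,d=read_camera(n);np.savez(n+"1.npz",p=p,d=d);X=cloud(n,d)
    for k,m in masks(p).items():
        for s,c,l in blobs(m):
            q=X[l&(d>0)]
            if k=="blue" or abs(np.median(q[:,1])+.046)<.01: print(n,k,s,np.percentile(q,[3,50,97],axis=0).round(4).tolist())
E
```

```text
time: 6.25
tcp_pos: [0.5137, -0.0728, 0.1807]
ee_rot: [[-0.035, 0.999, 0.0], [0.999, 0.035, -0.0], [-0.0, 0.0, -1.0]]
ft_force: [0.0, 0.4, -1.4]
width: 0.0117
grip_force: 41.3
side red [341, 244, 4, 9, 16] [[0.5061, -0.0501, 0.1561], [0.5069, -0.0474, 0.1616], [0.5082, -0.0448, 0.1691]]
side blue [341, 225, 29, 58, 717] [[0.5026, -0.0932, 0.1382], [0.5081, -0.0856, 0.1669], [0.5195, -0.0564, 0.2105]]
```

```bash
python3 -m handwheel '[{"x":1,"y":0,"z":0,"turn":0},{"x":2,"y":0,"z":0,"turn":0},{"x":2,"y":0,"z":0,"turn":0}]'; python3 -m handwheel '[{"x":0.7,"y":0,"z":0,"turn":0},{"x":1.5,"y":0,"z":0,"turn":0},{"x":1.5,"y":0,"z":0,"turn":0}]'
```

```text
time: 6.65
tcp_pos: [0.5136, -0.0708, 0.1807]
ee_rot: [[-0.035, 0.999, 0.0], [0.999, 0.035, -0.0], [-0.0, 0.0, -1.0]]
ft_force: [0.4, -0.2, -1.4]
width: 0.0115
grip_force: 41.3
time: 6.95
tcp_pos: [0.5136, -0.0693, 0.1807]
ee_rot: [[-0.035, 0.999, 0.0], [0.999, 0.035, -0.0], [-0.0, 0.0, -1.0]]
ft_force: [0.2, -0.3, -2.1]
width: 0.0112
grip_force: 41.3
```

```bash
python3 -m handwheel '[{"x":0.7,"y":0,"z":0,"turn":0},{"x":1.5,"y":0,"z":0,"turn":0},{"x":1.5,"y":0,"z":0,"turn":0}]'
```

```text
time: 7.25
tcp_pos: [0.5135, -0.0688, 0.1808]
ee_rot: [[-0.034, 0.999, 0.0], [0.999, 0.034, -0.001], [-0.001, 0.0, -1.0]]
ft_force: [-0.1, -6.3, -1.9]
width: 0.0114
grip_force: 41.3
```

```bash
python3 -m handwheel '[{"x":-1,"y":0,"z":0,"turn":0},{"x":-2,"y":0,"z":-1,"turn":0},{"x":-2,"y":0,"z":-5,"turn":0},{"x":-2,"y":0,"z":-11,"turn":0},{"x":-2,"y":0,"z":-18,"turn":0},{"x":-2,"y":0,"z":-25,"turn":0},{"x":-2,"y":0,"z":-32,"turn":0},{"x":-2,"y":0,"z":-39,"turn":0},{"x":-2,"y":0,"z":-45,"turn":0},{"x":-2,"y":0,"z":-50,"turn":0},{"x":-2,"y":0,"z":-53,"turn":0},{"x":-2,"y":0,"z":-54,"turn":0},{"x":-2,"y":0,"z":-54,"turn":0}]'; python3 - <<'E'
from h import *
np.set_printoptions(precision=4,suppress=True)
for n in("side","top"):
    z=np.load(n+"0.npz");X=cloud(n,z["d"]);hs=cv2.cvtColor(z["p"],cv2.COLOR_RGB2HSV)
    g0=(z["d"]>0)&(hs[...,1]<70)&(X[...,2]>.140)&(X[...,2]<.168)
    v,u=np.mgrid[:480,:640];P,R=cal(n)[1:];c=cal(n)[0]
    r=np.stack([(u-c["cx"])/c["fx"],-(v-c["cy"])/c["fy"],-np.ones(u.shape)],-1)@R.T
    Q=P+r*((.16-P[2])/r[...,2])[...,None]   # rays onto rail-top plane
    for nm,a,b,x0 in(("dry1",-.128,-.055,.5130+.003),("dry2",-.228,-.18,.5185),("stoN",-.008,.08,.504),("stoF",.17,.222,.5135)):
        for zl in(.155,.1575):
            g=g0&(X[...,2]>zl)&(Q[...,1]>a)&(Q[...,1]<b)&(abs(Q[...,0]-x0)<.012)
            q=Q[g];k=np.polyfit(q[:,1],q[:,0],1);ym=(a+b)/2
            print(n,nm,zl,g.sum(),"x@%.3f"%ym,np.polyval(k,ym).round(4),"slope",k[0].round(4),"true-dry",round(.5135-.0369*(ym+.0688),4))
    g=g0&(abs(Q[...,0]-.501)<.006)&(abs(Q[...,1]+.012)<.012)&(X[...,2]>.155);print(n,"end y",np.sort(Q[g][:,1])[:8])
    t=(hs[...,0]>12)&(hs[...,0]<28)&(hs[...,1]>110)&(X[...,2]>.13)&(abs(X[...,1]-.12)<.06)
    print(n,"brass",t.sum(),np.median(X[t],0) if t.any() else"")
E
```

```text
time: 8.55
tcp_pos: [0.5135, -0.0699, 0.2347]
ee_rot: [[-0.035, 0.999, -0.0], [0.999, 0.035, -0.0], [-0.0, -0.0, -1.0]]
ft_force: [0.1, 0.4, -2.6]
width: 0.0116
grip_force: 41.3
side dry1 0.155 239 x@-0.091 0.513 slope -0.0401 true-dry 0.5143
side dry1 0.1575 163 x@-0.091 0.514 slope -0.0369 true-dry 0.5143
side dry2 0.155 215 x@-0.204 0.5171 slope -0.0239 true-dry 0.5185
side dry2 0.1575 138 x@-0.204 0.5181 slope -0.0249 true-dry 0.5185
side stoN 0.155 192 x@0.036 0.5029 slope 0.0653 true-dry 0.5096
side stoN 0.1575 127 x@0.036 0.5037 slope 0.062 true-dry 0.5096
side stoF 0.155 44 x@0.196 0.5111 slope 0.1687 true-dry 0.5037
side stoF 0.1575 23 x@0.196 0.5122 slope 0.1091 true-dry 0.5037
side end y [-0.0182 -0.0176 -0.0169 -0.0163 -0.016  -0.0157 -0.0154 -0.0147]
side brass 52 [0.5223 0.104  0.1542]
top dry1 0.155 162 x@-0.091 0.5141 slope -0.0369 true-dry 0.5143
top dry1 0.1575 150 x@-0.091 0.5142 slope -0.0374 true-dry 0.5143
top dry2 0.155 106 x@-0.204 0.518 slope -0.0257 true-dry 0.5185
top dry2 0.1575 93 x@-0.204 0.5184 slope -0.0409 true-dry 0.5185
top stoN 0.155 194 x@0.036 0.5036 slope 0.0621 true-dry 0.5096
top stoN 0.1575 175 x@0.036 0.5039 slope 0.0628 true-dry 0.5096
top stoF 0.155 115 x@0.196 0.5137 slope 0.0836 true-dry 0.5037
top stoF 0.1575 101 x@0.196 0.514 slope 0.0806 true-dry 0.5037
top end y [-0.0121 -0.012  -0.0102 -0.0101 -0.0101 -0.01   -0.01   -0.0082]
top brass 68 [0.5177 0.1093 0.1552]
```

```bash
python3 -m handwheel '[{"x":3,"y":0,"z":0,"turn":0},{"x":8,"y":-0.5,"z":0,"turn":0},{"x":14,"y":-1,"z":0,"turn":0.01},{"x":20,"y":-1.5,"z":0,"turn":0.02},{"x":26,"y":-2,"z":0,"turn":0.03},{"x":32,"y":-3,"z":0,"turn":0.04},{"x":38,"y":-3.5,"z":0,"turn":0.05},{"x":44,"y":-4,"z":0,"turn":0.06},{"x":50,"y":-5,"z":0,"turn":0.07},{"x":56,"y":-5.5,"z":0,"turn":0.08},{"x":62,"y":-6,"z":0,"turn":0.09},{"x":68,"y":-6.5,"z":0,"turn":0.098},{"x":74,"y":-7,"z":0,"turn":0.098},{"x":79,"y":-7.5,"z":0,"turn":0.098},{"x":83,"y":-7.9,"z":0,"turn":0.098},{"x":85,"y":-7.9,"z":0,"turn":0.098},{"x":85,"y":-7.9,"z":0,"turn":0.098},{"x":85,"y":-7.9,"z":0,"turn":0.098}]'; python3 - <<'E'
from h import *
o=observe();print(o["tcp_pos"],o["ee_rot"])
p,d=read_camera("side");cv2.imwrite("pics/s2.png",cv2.resize(p[130:330,230:430,::-1],None,fx=3,fy=3,interpolation=2))
E
```

```text
time: 10.35
tcp_pos: [0.5027, 0.0146, 0.2347]
ee_rot: [[0.063, 0.998, 0.0], [0.998, -0.063, -0.0], [-0.0, 0.0, -1.0]]
ft_force: [-0.5, -0.4, -2.5]
width: 0.0112
grip_force: 41.3
[0.50270536 0.01456762 0.23473416] [[ 6.31168447e-02  9.98006144e-01  3.02071597e-05]
 [ 9.98006134e-01 -6.31168397e-02 -1.44426918e-04]
 [-1.42232371e-04  3.92627020e-05 -9.99999989e-01]]
```

View pics/s2.png

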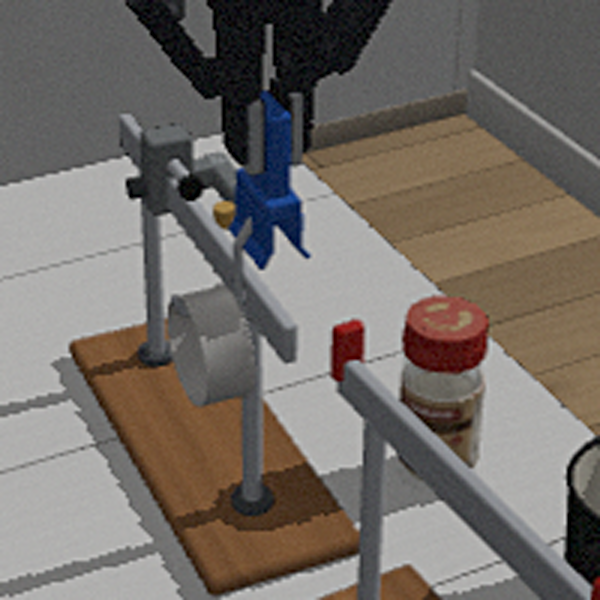

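The hanger hangs upright in the fingers, with its slot at crop (270,230) above the storage rail. The rail's open end is at crop (290,345), the buffer face at (190,187) and the roller at (224,213).

```bash
python3 -m handwheel '[{"x":0,"y":0,"z":4,"turn":0},{"x":0,"y":0,"z":11,"turn":0},{"x":0,"y":0,"z":18,"turn":0},{"x":0,"y":0,"z":24,"turn":0},{"x":0,"y":0,"z":28,"turn":0},{"x":0,"y":0,"z":31,"turn":0},{"x":0,"y":0,"z":34,"turn":0},{"x":0,"y":0,"z":36,"turn":0},{"x":0,"y":0,"z":36,"turn":0}]'; python3 -m handwheel '[{"x":0,"y":0,"z":1.5,"turn":0},{"x":0,"y":0,"z":3,"turn":0},{"x":0,"y":0,"z":4.5,"turn":0},{"x":0,"y":0,"z":6,"turn":0},{"x":0,"y":0,"z":6,"turn":0}]'
```

```text
time: 11.3
tcp_pos: [0.5026, 0.0147, 0.1985]
ee_rot: [[0.063, 0.998, -0.0], [0.998, -0.063, -0.0], [-0.0, -0.0, -1.0]]
ft_force: [-0.1, -0.5, -2.8]
width: 0.0115
grip_force: 41.3
time: 11.8
tcp_pos: [0.5026, 0.0147, 0.1925]
ee_rot: [[0.063, 0.998, -0.0], [0.998, -0.063, -0.0], [-0.0, -0.0, -1.0]]
ft_force: [0.0, 0.6, -1.7]
width: 0.0112
grip_force: 41.3
```

```bash
python3 -m handwheel '[{"x":0,"y":0,"z":2,"turn":0},{"x":0,"y":0,"z":4,"turn":0},{"x":0,"y":0,"z":6,"turn":0},{"x":0,"y":0,"z":8,"turn":0},{"x":0,"y":0,"z":9.5,"turn":0},{"x":0,"y":0,"z":10.5,"turn":0},{"x":0,"y":0,"z":11,"turn":0},{"x":0,"y":0,"z":11,"turn":0}]'; python3 -m handwheel '[{"x":0,"y":0,"z":0.4,"turn":0},{"x":0,"y":0,"z":0.8,"turn":0},{"x":0,"y":0,"z":0.8,"turn":0}]'
```

```text
time: 12.6
tcp_pos: [0.5027, 0.0147, 0.1817]
ee_rot: [[0.063, 0.998, -0.0], [0.998, -0.063, -0.0], [-0.0, -0.0, -1.0]]
ft_force: [-0.2, 0.9, -2.3]
width: 0.0114
grip_force: 41.3
time: 12.9
tcp_pos: [0.5027, 0.0147, 0.1809]
ee_rot: [[0.063, 0.998, 0.0], [0.998, -0.063, -0.0], [-0.0, 0.0, -1.0]]
ft_force: [-0.1, 0.7, -2.4]
width: 0.0113
grip_force: 41.3
```

```bash
python3 -m handwheel '[{"x":0,"y":0,"z":0.2,"turn":0},{"x":0,"y":0,"z":0.4,"turn":0},{"x":0,"y":0,"z":0.4,"turn":0}]';  python3 -m handwheel '[{"x":0,"y":0,"z":0.2,"turn":0},{"x":0,"y":0,"z":0.4,"turn":0},{"x":0,"y":0,"z":0.4,"turn":0}]'
```

```text
time: 13.2
tcp_pos: [0.5027, 0.0148, 0.1805]
ee_rot: [[0.063, 0.998, 0.0], [0.998, -0.063, -0.0], [-0.0, 0.0, -1.0]]
ft_force: [-0.2, -0.5, -2.2]
width: 0.0114
grip_force: 41.5
time: 13.5
tcp_pos: [0.5028, 0.0147, 0.1805]
ee_rot: [[0.063, 0.998, 0.0], [0.998, -0.063, 0.0], [0.0, 0.0, -1.0]]
ft_force: [-3.2, -0.4, 8.5]
width: 0.0113
grip_force: 42.8
```

```bash
python3 -m handwheel '[{"x":0,"y":0,"z":-0.4,"turn":0},{"x":2,"y":0,"z":-0.4,"turn":0},{"x":5,"y":0,"z":-0.4,"turn":0},{"x":9,"y":0,"z":-0.4,"turn":0},{"x":13,"y":0,"z":-0.4,"turn":0},{"x":17,"y":0,"z":-0.4,"turn":0},{"x":21,"y":0,"z":-0.4,"turn":0},{"x":25,"y":0,"z":-0.4,"turn":0},{"x":28,"y":0,"z":-0.4,"turn":0},{"x":30,"y":0,"z":-0.4,"turn":0},{"x":30,"y":0,"z":-0.4,"turn":0}]'
```

```text
time: 14.6
tcp_pos: [0.5046, 0.0451, 0.1805]
ee_rot: [[0.063, 0.998, 0.0], [0.998, -0.063, 0.0], [0.0, 0.0, -1.0]]
ft_force: [0.1, 2.5, 0.4]
width: 0.0113
grip_force: 41.7
```

```bash
python3 -m handwheel '[{"x":1,"y":0,"z":0,"turn":0},{"x":4,"y":0,"z":0,"turn":0},{"x":8,"y":0,"z":0,"turn":0},{"x":12,"y":0,"z":0,"turn":0},{"x":16,"y":0,"z":0,"turn":0},{"x":20,"y":0,"z":0,"turn":0},{"x":24,"y":0,"z":0,"turn":0},{"x":27,"y":0,"z":0,"turn":0},{"x":29,"y":0,"z":0,"turn":0},{"x":30,"y":0,"z":0,"turn":0},{"x":30,"y":0,"z":0,"turn":0}]';python3 - <<'E'
from h import *
for n in("side","top"):
    p,d=read_camera(n)
    a=p[150:270,230:390] if n=="side" else p[190:290,190:350]
    cv2.imwrite(f"pics/{n}3.png",cv2.resize(a[:,:,::-1],None,fx=4,fy=4,interpolation=2))
E
```

```text
time: 15.7
tcp_pos: [0.5065, 0.0748, 0.1805]
ee_rot: [[0.063, 0.998, 0.0], [0.998, -0.063, 0.0], [0.0, 0.0, -1.0]]
ft_force: [0.4, 0.2, 1.9]
width: 0.0115
grip_force: 41.8
```

View pics/side3.png

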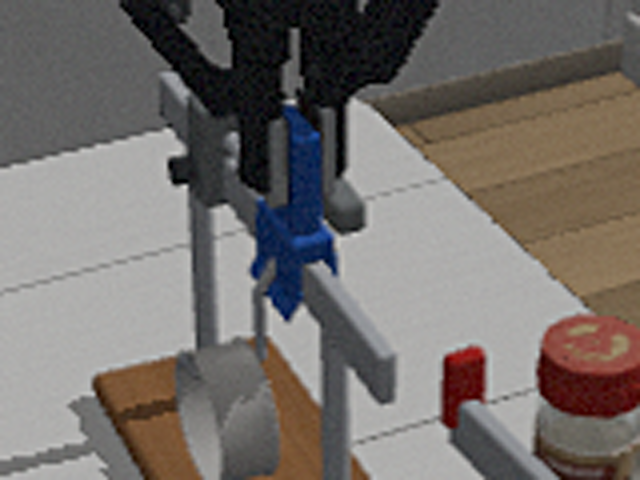

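The hanger rides upright on the storage rail: saddle at crop (295,240), catch arm tip at (345,205) below the fingertips, block at (210,150). Now I'll feel slowly for the roller.

```bash
python3 -m handwheel '[{"x":1,"y":0,"z":0,"turn":0},{"x":2,"y":0,"z":0,"turn":0},{"x":3,"y":0,"z":0,"turn":0},{"x":4,"y":0,"z":0,"turn":0},{"x":5,"y":0,"z":0,"turn":0},{"x":6,"y":0,"z":0,"turn":0}]'; python3 -m handwheel '[{"x":1,"y":0,"z":0,"turn":0},{"x":2,"y":0,"z":0,"turn":0},{"x":3,"y":0,"z":0,"turn":0}]';python3 -m handwheel '[{"x":1,"y":0,"z":0,"turn":0},{"x":2,"y":0,"z":0,"turn":0},{"x":3,"y":0,"z":0,"turn":0}]'
```

```text
time: 16.4
tcp_pos: [0.5069, 0.0806, 0.1805]
ee_rot: [[0.063, 0.998, 0.0], [0.998, -0.063, -0.0], [-0.0, 0.0, -1.0]]
ft_force: [0.1, -2.4, 2.1]
width: 0.0115
grip_force: 41.8
time: 16.7
tcp_pos: [0.5071, 0.0837, 0.1805]
ee_rot: [[0.063, 0.998, 0.0], [0.998, -0.063, -0.0], [-0.0, 0.0, -1.0]]
ft_force: [-0.6, -2.9, 2.8]
width: 0.0115
grip_force: 41.8
time: 17.0
tcp_pos: [0.5072, 0.0867, 0.1805]
ee_rot: [[0.063, 0.998, 0.0], [0.998, -0.063, -0.0], [-0.0, 0.0, -1.0]]
ft_force: [0.0, -3.3, 3.6]
width: 0.0114
grip_force: 41.9
```

```bash
for i in 1; do :; done; python3 -m handwheel '[{"x":1,"y":0,"z":-0.2,"turn":0},{"x":2,"y":0,"z":-0.2,"turn":0}]' | grep -E "tcp|ft"; python3 -m handwheel '[{"x":1,"y":0,"z":0,"turn":0},{"x":2,"y":0,"z":0,"turn":0}]'| grep -E "tcp|ft"; python3 -m handwheel '[{"x":1,"y":0,"z":0,"turn":0},{"x":2,"y":0,"z":0,"turn":0}]'| grep -E "tcp|ft"
```

```text
tcp_pos: [0.507, 0.0882, 0.1806]
ft_force: [-3.4, -8.1, 4.5]
tcp_pos: [0.507, 0.0897, 0.1805]
ft_force: [-5.0, -6.7, 5.1]
tcp_pos: [0.507, 0.092, 0.1805]
ft_force: [-5.1, -5.9, 5.7]
```

```bash
python3 -m handwheel '[{"x":1,"y":0,"z":0,"turn":0},{"x":2,"y":0,"z":0,"turn":0}]' | grep -E "tcp|ft"; python3 -m handwheel '[{"x":1,"y":0,"z":0,"turn":0},{"x":2,"y":0,"z":0,"turn":0}]'| grep -E "tcp|ft"; python3 -m handwheel '[{"x":1,"y":0,"z":0,"turn":0},{"x":2,"y":0,"z":0,"turn":0}]'| grep -E "tcp|ft"; python3 -m handwheel '[{"x":1,"y":0,"z":0,"turn":0}]'| grep -E "tcp|ft"; python3 -m handwheel '[{"x":1,"y":0,"z":0,"turn":0}]'| grep -E "tcp|ft"
```

```text
tcp_pos: [0.5071, 0.0942, 0.1805]
ft_force: [-5.6, -3.8, 5.8]
tcp_pos: [0.5073, 0.0965, 0.1805]
ft_force: [-3.7, -2.4, 4.1]
tcp_pos: [0.5074, 0.0986, 0.1805]
ft_force: [-4.6, -3.2, 4.9]
tcp_pos: [0.5075, 0.0996, 0.1805]
ft_force: [-4.4, -2.3, 2.2]
tcp_pos: [0.5076, 0.1007, 0.1805]
ft_force: [-4.0, -2.1, 3.6]
```

```bash
python3 -m handwheel '[{"x":1,"y":0,"z":0,"turn":0},{"x":1,"y":0,"z":0,"turn":0}]'| grep -E "tcp|ft"; python3 -m handwheel '[{"x":1,"y":0,"z":0,"turn":0},{"x":1,"y":0,"z":0,"turn":0}]'| grep -E "tcp|ft";python3 - <<'E'
from h import *
for n in("side","top"):
    p,d=read_camera(n)
    a=p[150:270,230:390] if n=="side" else p[190:290,190:350]
    cv2.imwrite(f"pics/{n}4.png",cv2.resize(a[:,:,::-1],None,fx=4,fy=4,interpolation=2))
E
```

```text
tcp_pos: [0.5079, 0.1018, 0.1805]
ft_force: [-3.7, -0.5, 1.4]
tcp_pos: [0.508, 0.1025, 0.1806]
ft_force: [-4.6, -2.2, -0.5]
```

View pics/side4.png

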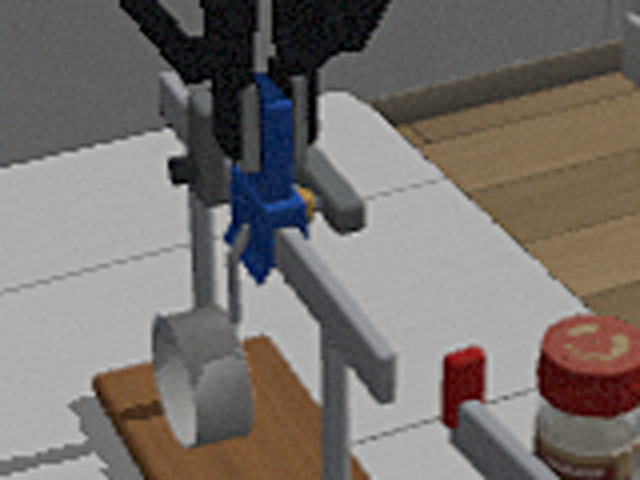

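The brass roller shows at crop (308,203), behind the front of the saddle. I'll go 2 mm further to be sure of the click; the buffer has 18 mm of travel, so there is plenty in hand.

```bash
python3 -m handwheel '[{"x":0.7,"y":0,"z":0,"turn":0},{"x":1,"y":0,"z":0,"turn":0},{"x":1,"y":0,"z":0,"turn":0}]'| grep -E "tcp|ft"; python3 -m handwheel '[{"x":0.7,"y":0,"z":0,"turn":0},{"x":1,"y":0,"z":0,"turn":0},{"x":1,"y":0,"z":0,"turn":0}]'| grep -E "tcp|ft"
```

```text
tcp_pos: [0.5081, 0.1035, 0.1806]
ft_force: [-4.5, -3.0, -0.7]
tcp_pos: [0.5081, 0.1044, 0.1806]
ft_force: [-3.8, -2.9, -0.4]
```

```bash
for k in 1; do python3 -m handwheel '[{"x":-0.7,"y":0,"z":0,"turn":0},{"x":-1,"y":0,"z":0,"turn":0},{"x":-1,"y":0,"z":0,"turn":0}]'| grep -E "tcp|ft"; done; python3 -m handwheel '[{"x":-0.7,"y":0,"z":0,"turn":0},{"x":-1,"y":0,"z":0,"turn":0},{"x":-1,"y":0,"z":0,"turn":0}]'| grep -E "tcp|ft"
```

```text
tcp_pos: [0.5081, 0.1036, 0.1806]
ft_force: [-4.1, -1.3, -3.0]
tcp_pos: [0.5082, 0.1025, 0.1807]
ft_force: [-4.6, -0.8, -3.9]
```

```bash
python3 -m handwheel '[{"x":-0.7,"y":0,"z":0,"turn":0},{"x":-1,"y":0,"z":0,"turn":0},{"x":-1,"y":0,"z":0,"turn":0}]'| grep -E "tcp|ft"; python3 -m handwheel '[{"x":-0.5,"y":0,"z":0,"turn":0},{"x":-0.5,"y":0,"z":0,"turn":0}]'| grep -E "tcp|ft"
```

```text
tcp_pos: [0.5082, 0.1016, 0.1807]
ft_force: [-4.8, -0.7, -1.8]
tcp_pos: [0.5082, 0.1013, 0.1807]
ft_force: [-3.5, 1.8, -2.9]
```

```bash
python3 -m handwheel '[{"x":0.7,"y":0,"z":0,"turn":0},{"x":1.2,"y":0,"z":0,"turn":0},{"x":1.2,"y":0,"z":0,"turn":0}]'| grep -E "tcp|ft"; python3 -m handwheel '[{"x":0,"y":0,"z":0,"turn":0},{"x":0,"y":0,"z":0,"turn":0},{"x":0,"y":0,"z":0,"turn":0},{"x":0,"y":0,"z":0,"turn":0},{"x":0,"y":0,"z":0,"turn":0},{"x":0,"y":0,"z":0,"turn":0}]' 40; python3 - <<'E'
from h import *
for n in("side","top"):
    p,d=read_camera(n);X=cloud(n,d)
    for s,c,l in blobs(masks(p)["blue"]): print(n,s,c,np.percentile(X[l&(d>0)],[3,50,97],axis=0).round(4).tolist())
    a=p[150:270,230:390]
    if n=="side":cv2.imwrite("pics/side5.png",cv2.resize(a[:,:,::-1],None,fx=4,fy=4,interpolation=2))
E
```

```text
tcp_pos: [0.5083, 0.102, 0.1807]
ft_force: [-3.6, -1.6, -0.9]
time: 21.5
tcp_pos: [0.5083, 0.1023, 0.1807]
ee_rot: [[0.063, 0.998, 0.0], [0.998, -0.063, -0.0], [-0.0, 0.0, -1.0]]
ft_force: [-0.2, 0.0, -0.2]
width: 0.0402
grip_force: 0.0
side [286, 169, 21, 52, 590] [295.7, 193.7] [[0.4966, 0.0808, 0.1391], [0.5024, 0.0903, 0.174], [0.5118, 0.1166, 0.2106]]
```

View pics/side5.png

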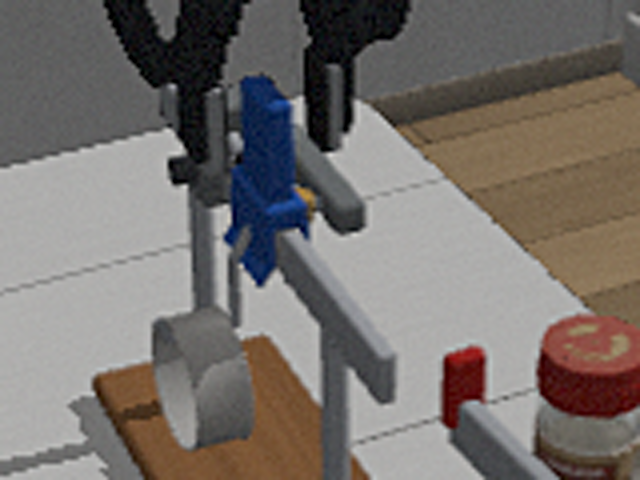

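The hanger now stands free on the rail, leaning slightly within the slot's clearance. The fingers are clear on both sides, with pads at crop (215,130) and (333,105). Next I retreat straight up.

```bash
python3 -m handwheel '[{"x":0,"y":0,"z":-3,"turn":0},{"x":0,"y":0,"z":-8,"turn":0},{"x":0,"y":0,"z":-15,"turn":0},{"x":0,"y":0,"z":-25,"turn":0},{"x":0,"y":0,"z":-40,"turn":0},{"x":0,"y":0,"z":-60,"turn":0},{"x":0,"y":0,"z":-80,"turn":0},{"x":0,"y":0,"z":-100,"turn":0},{"x":0,"y":-30,"z":-100,"turn":0},{"x":0,"y":-70,"z":-100,"turn":0},{"x":0,"y":-110,"z":-100,"turn":0},{"x":0,"y":-130,"z":-100,"turn":0},{"x":0,"y":-130,"z":-100,"turn":0},{"x":0,"y":-130,"z":-100,"turn":0}]'; python3 - <<'E'
from h import *
ims=[]
for n in("side","top"):
    p,d=read_camera(n);X=cloud(n,d)
    for s,c,l in blobs(masks(p)["blue"]): print(n,s,c,np.percentile(X[l&(d>0)],[3,50,97],axis=0).round(4).tolist())
    a=p[140:260,240:340] if n=="side" else p[200:280,190:290]
    ims.append(cv2.resize(a[:,:,::-1],(390,468 if n=="side" else 312),interpolation=2))
ims[1]=cv2.copyMakeBorder(ims[1],0,156,0,0,0)
cv2.imwrite("pics/f6.png",np.hstack(ims))
E
```

```text
time: 23.0
tcp_pos: [0.3789, 0.1106, 0.2815]
ee_rot: [[0.063, 0.998, 0.001], [0.998, -0.063, 0.002], [0.002, 0.001, -1.0]]
ft_force: [-0.4, -0.6, 0.2]
width: 0.04
grip_force: 0.0
side [286, 169, 21, 52, 588] [295.6, 193.5] [[0.4964, 0.0808, 0.1389], [0.5024, 0.0902, 0.1751], [0.5119, 0.1164, 0.2107]]
top [259, 237, 20, 15, 154] [270.0, 242.5] [[0.496, 0.0827, 0.1453], [0.5039, 0.0928, 0.2097], [0.5116, 0.1096, 0.2167]]
```

View pics/f6.png

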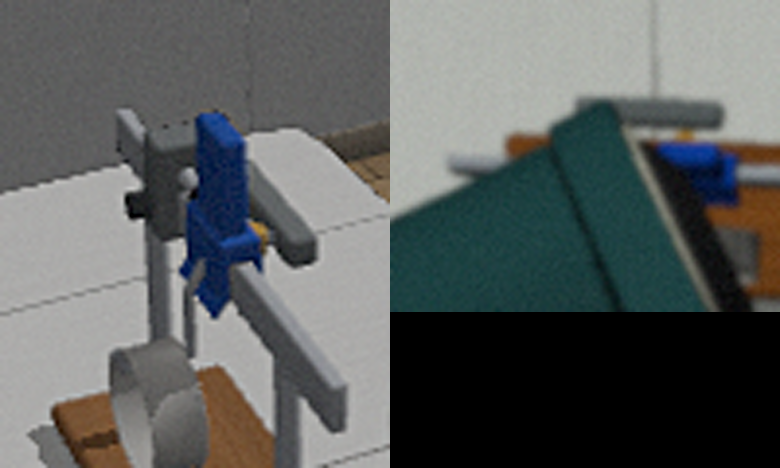

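The hanger sits upright on the storage rail, with the roller behind its rib at left crop (262,235). It hasn't moved since release (saddle rear at y = 0.0808 both before and after the retreat), and the arm is clear. Handing in.

```bash
python3 -c "
from workcell import *
print(close_job())"
```

```text
the job is handed in; nothing more can be done
None
```

The job is handed in after 23 s of the 72 s. I slid the hanger to the red stop, lifted it over, set it on the storage rail and slid it past the roller. It stayed put by itself after release, pressing the buffer an estimated 5 mm. The mug, lemon and jar were never approached, though I did not re-measure them at the end.

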